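# Bring a specimen plate's marker into the inspection camera's mirror

### The job

The specimen plate stands in its blue holder with its marked face turned away from the mirror: lift it out, turn it round and stand it back in the slot, fully down, with the red target facing the mirror, and let go of it. Then swing the sprung mirror by its red lever pin until the small white camera sees the red target in the middle of the mirror, and finish still holding the lever at that angle, because the mirror springs back if let go. Leave the other things on the bench where they are.

Things in the scene. Friction and masses are not known exactly. Their poses are not given: they have to be found in the camera images.
- plate_centre (a point): centre of the loose specimen plate: 10 mm thick (its x), 60 mm wide (its y), 100 mm tall (its z, up), 60 to 110 g. It stands upright in the holder's slot. Its +x face is white with the red target, its -x face plain grey; seen from above its top edge is half white, half grey. To begin with the white face looks away from the mirror
- marker (a point): centre of the red target (red ring and dot, 28 mm across) on the plate's white face, 5 mm in front of the plate's middle plane, 58 mm above the plate's lower edge (66 mm above the bench when seated). Axes as the plate's: +x points out of the white face
- slot (a point): middle of the slot floor, 8 mm above the bench, of the fixed blue holder (base 70 x 100 mm). z up; the slot runs along y (68 mm between end stops), is 13.4 mm wide (x) and reaches up to z = 36 mm, then flares to a 28 mm mouth at z = 49 mm. The plate's lower edge rests on the slot floor. Right way round, the plate's +x (white) points along this -x
- mirror: flat mirror, 60 mm wide, 50 mm tall, black back, on a fixed upright axis; origin on the axis at bench height, z up, +x = its normal. A spring turns it clockwise (from above) to a stop, where it faces straight at the camera lens; it swings up to 1.35 rad anticlockwise from there. Spring torque 0.04 N m at the stop plus 0.10 N m per rad (under 2.6 N at the lever pin)
- mirror_face (a point): centre of the mirror's reflecting face, on the turning axis, 66 mm above the bench; +x is the mirror's normal. The mirror shows the camera the target when this normal halves the angle, seen from above, between the directions from here to the camera lens and to the target
- lever_pin (a point): point 105 mm above the bench on the mirror's red lever pin: upright, round, 14 mm diameter, from 70 to 125 mm above the bench, on the end of a thin steel lever (at 65 to 75 mm height) behind the mirror. It is 70 mm from the turning axis, 120 degrees clockwise (from above) from the mirror's normal, and goes round with the mirror
- camera_lens (a point): front of the black lens of the small white inspection camera, 66 mm above the bench, 165 mm from the mirror's axis on the same fixed stand, looking at the mirror; the housing (50 x 46 x 46 mm, top at 89 mm) lies behind it, away from the mirror. +x points from the mirror's axis to the camera
- sight (a point): on the mirror's axis, 66 mm above the bench. Its +x is the camera's line of sight after the mirror. The thin yellow pointer above the mirror (92 mm long from the axis, 100 mm above the bench, geared to turn twice as far as the mirror; a thin needle that cannot be pushed) shows the same direction. The target is in the middle of the view when the pointer points at it
- plate: the same specimen plate, origin at the middle of its lower edge, axes as above
- reagent_bottle: amber bottle, 60 mm diameter, 130 mm tall, origin at its foot; leave alone
- sample_jar: clear jar, 64 mm diameter, 75 mm tall, origin at its foot; leave alone
- petri_dishes: stack of clear dishes, 90 mm diameter, 41 mm tall, origin at its foot; leave alone
- tray: empty white tray 150 x 100 x 25 mm, origin under its centre; leave alone
- screwdriver: screwdriver, 150 mm long, lying flat; leave alone
Not all that is in view belongs to the job. There is more than one size of the part that bears slot; the job needs the smaller.

How it is judged:
By the outcome, as a careful person would: the job done as asked, in the order asked, and still so for the second after the job is handed in, while the arm keeps its last pose, push and grip.
It also fails if it takes over 53 s, if anything falls off the work surface, if the arm or the gripper's body presses on something with over 40 N, if the wrist force passes 120 N, or if a joint passes its speed limit or range.

### The arm

A 6-joint arm with a two-finger parallel gripper is mounted at the origin on the work surface. World frame = base frame: x ahead of the robot, y to its left, z up, the work surface at z = 0. Lengths are in m, angles in degrees, forces in N, time in s.
With the tool pointing down it reaches from about 0.25 to 0.725 m from the base axis. Payload 9.7 kg.
Tool frame: the origin (TCP) lies midway between the tips of the shut fingers; the grasp point (between the pads) lies 19 mm behind it; z points along the fingers, y is the line along which they close (so a half turn about z gives the same grasp; the last joint's range is limited). The gripper opens to 85 mm and grips with 20 to 120 N. Pads are 22 mm wide; open, the fingers measure 114 mm over their backs; the gripper's body (76 mm by 85 mm) begins 54 mm behind the grasp point. The pads swing forward as they close: fully open they stand 13 mm farther back than shut.
Start: joints at [76.604, 4.979, 10.078, 95.1, 0, 90], TCP at [0.127, 0.535, 0.231] pointing down, gripper open.
Joint ranges: [-179.16, 179.16], [-48.56, 103.87], [-65.8, 70.77], [-126.05, 130.52], [-82.76, 87.17], [-180, 180]. Speed limits (degrees/s): [127.2, 127.2, 147.25, 180, 180, 180].

### API

Orientations are given as a 3x3 rotation matrix whose columns are the frame's x, y, z axes.
In Python, from workcell import env gives the robot as it stands.
- The arm moves only by the shell command python3 -m pendant 'ROWS' [FORCE]. ROWS is JSON, a list of rows, each a list of 5 numbers: the gripper command: -1 is fully open, 1 is shut, values between are in proportion, then the shift along the tool's x, y, z in mm, then the turn about the tool's z in degrees. In form: [[jaw, x, y, z, twist], ...]. A call has 1 to 20 rows; each row is the pose to reach, as a shift and turn from the pose commanded when the call began, along the tool's axes at that moment; what a row does not reach only later rows make up. A row lasts 1/12 s, in which the tool goes at most 41.7 mm and 7.16 degrees, less where a joint would pass 70% of its speed; a pose out of reach is approached as far as the arm can. A call with a gripper value outside its range is refused whole. The fingers move at their own pace and stop on an object; FORCE is the grip in N (left out, the last holds). Time passes only in rows, so rows that repeat a pose let the fingers close. It gives the time, the measured TCP pose, the force, the opening and the grip force at its end, in the units of the state.
- env.read_state(): the state, without advancing time (a new reading comes with each control period).
- env.camera(name): name is "side" or "top" or "wrist"; returns a dict with "frame" (420x560x3 uint8, red, green, blue), "camera_matrix" (3x3 intrinsics, pixels), "eye" and "rotation" of the camera in the world; the wrist camera has in their place "hand_eye" (4x4, takes a point from camera to tool coordinates, whose origin is the TCP and whose axes are the flange's). Camera axes: x right, y up, looking along -z (the intrinsics and any distortion apply to the point x, -y, -z); pixel columns grow to the right and rows downward; lengths in m; the calibration is good to about 2 mm. A picture is of the moment at which its call begins: read the wrist's pose just before it. There is no depth.
- env.job_done(): hands the job in; it is judged then, once.
Trained networks look in a picture, given as the dict that the camera call returned (one of the last four; its "shot" number tells which), for a name from the list of things; names that differ only in an ending like _2 or _b are one class to them, and where a whole thing is asked for, a point or a joint stands for the part that bears it (a point fixed in the world has none). Each returns a list of dicts, best first, with "conf" (0 to 1); they miss things now and then, are a little off and sometimes report something else, mostly with a low value. They report only what shows in the picture. A call takes as long as a camera call. They do not tell look-alikes from the thing itself.
- env.spot_in(label, picture): "rect" ([left, top, right, bottom] in pixels, round what is visible of it).
- env.silhouettes(label, picture): "mask" (420x560 bool, what is visible of it) and "rect" ([left, top, right, bottom] in pixels, round what is visible of it).
The state is a dict: "clock": time; "joint_pos": joint angles; "joint_vel": joint speeds; "tau": joint torques, N m; "eef_pos": TCP position; "orientation": TCP orientation; "contact_force": force on the tool from outside, world axes, zero at the start; "ft_torque": the same for the moment, N m; "gripper_width": finger opening in m; "grasp_force": force on a finger pad.
Only numpy, scipy, OpenCV 4.12 (cv2) and the standard library are available. Lean on these libraries where they do the work, as an engineer would, in place of code of your own. Each camera call takes 0.05 s, during which the arm holds its last target. There are 200 camera calls.

## Working session

There is one attempt and no reset: what is moved stays moved. The work goes in short steps, Python scripts to look and compute and a shell command to move; the robot and the scene stay as the last step left them, time stands still between calls to the robot, and variables do not carry over. Pictures are saved under pics/ and viewed, at most 10 in all, crops included, and the job is handed in when it is done.

```bash
mkdir -p pics; ls; cat > h.py <<'E'
import numpy as np, cv2
from workcell import env
def save(d,n): cv2.imwrite('pics/'+n+'.png',d['frame'][:,:,::-1])
def cam(name):
    s=env.read_state(); d=env.camera(name)
    if name=='wrist':
        R=np.array(s['orientation']).reshape(3,3);p=np.array(s['eef_pos']);H=np.array(d['hand_eye'])
        d['E']=R@H[:3,3]+p; d['R']=R@H[:3,:3]
    else: d['E']=np.array(d['eye']);d['R']=np.array(d['rotation'])
    return d
def ray(d,u,v):
    K=np.array(d['camera_matrix']);q=np.linalg.solve(K,[u,v,1.]);r=d['R']@np.array([q[0],-q[1],-q[2]]);return r/np.linalg.norm(r)
def atz(d,u,v,z):
    r=ray(d,u,v);return d['E']+r*(z-d['E'][2])/r[2]
def proj(d,P):
    q=d['R'].T@(np.array(P)-d['E']);q=np.array(d['camera_matrix'])@[q[0],-q[1],-q[2]];return q[:2]/q[2]
def tri(obs):
    A=np.zeros((3,3));b=np.zeros(3)
    for d,u,v in obs:
        r=ray(d,u,v);M=np.eye(3)-np.outer(r,r);A+=M;b+=M@d['E']
    x=np.linalg.solve(A,b);return x,[np.round(proj(d,x)-[u,v],1) for d,u,v in obs]
E
python3 - <<'E'
from h import *
print(env.read_state())
P={n:cam(n) for n in('side','top','wrist')}
for n,d in P.items():
    save(d,n+'0'); print(n,d['E'].round(3),d['R'].round(2).tolist(),{k:v for k,v in d.items() if k not in('frame','E','R','eye','rotation','hand_eye')})
cv2.imwrite('pics/a0.png',np.hstack([cv2.resize(P['top']['frame'],(800,600))])[:,:,::-1])
for n in('side','top','wrist'):
  for l in('plate','slot','mirror','lever_pin','camera_lens','marker','sight','reagent_bottle','sample_jar','petri_dishes','tray','screwdriver'):
    try: print(n,l,[(np.round(x['rect']).astype(int).tolist(),round(x['conf'],2)) for x in env.spot_in(l,P[n])][:4])
    except Exception as e: print(n,l,e)
E
```

```text
pics
{'clock': 0.0, 'joint_pos': array([ 7.66032242e+01,  5.01210334e+00,  1.00336904e+01,  9.50979921e+01,
       -5.91802399e-04,  8.99989360e+01]), 'joint_vel': array([ 0.05456559, -0.07954626, -0.0452377 , -0.04791735, -0.03773038,
       -0.01555372]), 'tau': array([ 4.53139164e-04, -5.20392752e+01,  4.64799607e+01,  1.65140675e-02,
        9.27703627e-05, -1.26964178e-06]), 'eef_pos': array([0.12738288, 0.53481816, 0.23056659]), 'orientation': array([[-9.72793223e-01,  2.31674891e-01, -2.98919540e-04],
       [ 2.31675083e-01,  9.72792355e-01, -1.29962625e-03],
       [-1.03041274e-05, -1.33351982e-03, -9.99999111e-01]]), 'contact_force': array([ 1.18357083, -0.12458478, -0.24725932]), 'ft_torque': array([ 0.01491965,  0.00790359, -0.02514927]), 'grasp_force': 0.0, 'gripper_width': 0.08512030709977937}
side [ 0.051 -0.829  0.746] [[0.87, 0.28, -0.41], [-0.5, 0.48, -0.72], [-0.01, 0.83, 0.55]] {'camera_matrix': array([[433.49566258,   0.        , 283.24117902],
       [  0.        , 433.49566258, 210.04434942],
       [  0.        ,   0.        ,   1.        ]]), 'shot': 1}
top 
[... 1391 characters left out ...]
22, 299, 261], 0.56)]
top lever_pin [([285, 220, 300, 260], 0.55)]
top camera_lens [([273, 172, 370, 258], 0.61)]
top marker [([215, 169, 236, 190], 0.54)]
top sight [([293, 209, 322, 232], 0.4)]
top reagent_bottle [([383, 256, 414, 278], 0.66)]
top sample_jar [([132, 228, 163, 256], 0.97)]
top petri_dishes [([409, 209, 444, 246], 0.55), ([291, 208, 322, 235], 0.31)]
top tray [([388, 137, 439, 198], 0.71)]
top screwdriver [([111, 171, 148, 207], 0.74)]
wrist plate []
wrist slot [([82, 412, 115, 420], 0.73)]
wrist mirror []
wrist lever_pin []
wrist camera_lens []
wrist marker []
wrist sight []
wrist reagent_bottle []
wrist sample_jar []
wrist petri_dishes []
wrist tray []
wrist screwdriver []
```

```bash
python3 - <<'E'
import cv2,numpy as np
a=cv2.imread('pics/top0.png')[130:300,100:460];b=cv2.imread('pics/side0.png')[150:350,200:470]
cv2.imwrite('pics/top_c.png',cv2.resize(a,None,fx=2.2,fy=2.2,interpolation=cv2.INTER_CUBIC))
cv2.imwrite('pics/side_c.png',cv2.resize(b,None,fx=2.9,fy=2.9,interpolation=cv2.INTER_CUBIC))
E
```

```text
(no output)
```

View pics/top_c.png

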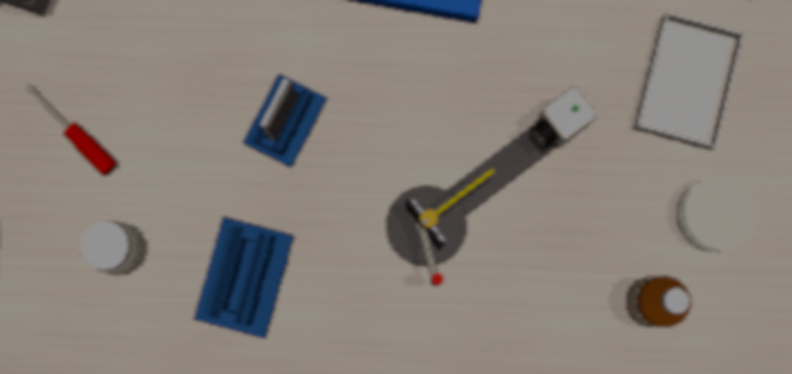

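View pics/side_c.png

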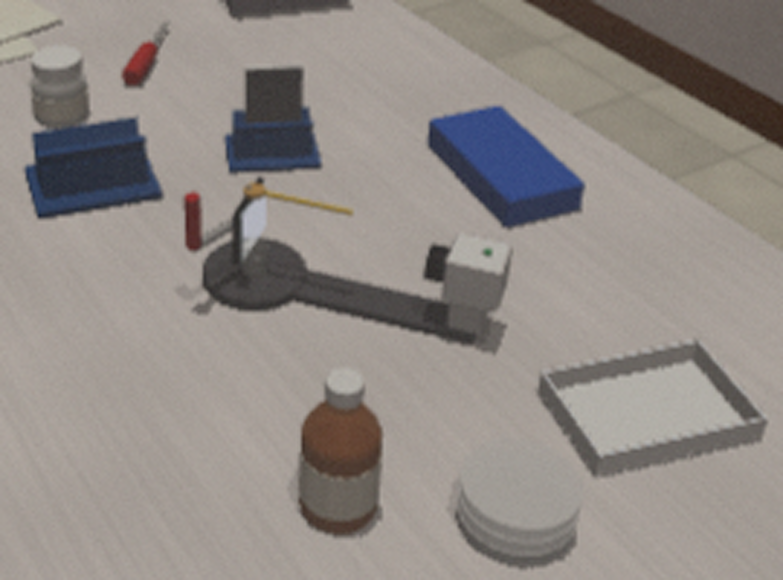

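Two candidate holders appear in the top view. The smaller one, at (230,183), holds the plate with its grey face towards the mirror. The larger one, at (211,255), is empty. The smaller one fits the description. The mirror hub is at about (294,229), the lever pin at about (298,257), and the inspection camera at about (358,181). The blue box at (290,132) is a distractor.

```bash
python3 - <<'E'
from h import *
T=cam('top');S=cam('side')
c=lambda x,y:(100+x/2.2,130+y/2.2); s=lambda x,y:(200+x/2.9,150+y/2.9)
def t(n,a,b): 
    x,r=tri([(T,*c(*a)),(S,*s(*b))]);print(n,x.round(4),r)
t('pin top',(437,279),(192,197)); t('hub',(428,218),(256,190)); t('ptr tip',(493,171),(352,212)); t('camtop',(569,114),(481,248))
t('plate top',(281,108),(274,71)); 
print('lens(z66)',atz(T,*c(545,133),.066))
for q in((282,76),(327,98),(292,166),(245,142)): print('base',atz(T,*c(*q),.008).round(4))
for q in((275,80),(297,85),(264,135),(281,139)): print('platetop?',atz(T,*c(*q),.108).round(4))
E
```

```text
pin top [ 0.4592 -0.0268  0.1256] [array([ 0.1, -0.3]), array([-0.3,  0. ])]
hub [ 0.5294 -0.0164  0.1025] [array([ 0.2, -0.4]), array([-0.4,  0.1])]
ptr tip [ 0.585  -0.0896  0.1029] [array([ 0.2, -0.3]), array([-0.3,  0.1])]
camtop [ 0.6569 -0.1788  0.0934] [array([ 0.5, -0.8]), array([-1. ,  0.2])]
plate top [0.6515 0.155  0.1096] [array([ 0.3, -0.6]), array([-0.5,  0.1])]
lens(z66) [ 0.63656513 -0.15364481  0.066     ]
base [0.7109 0.1675 0.008 ]
base [0.6843 0.1103 0.008 ]
base [0.5976 0.1507 0.008 ]
base [0.6261 0.2101 0.008 ]
platetop? [0.6831 0.1642 0.108 ]
platetop? [0.6779 0.1386 0.108 ]
platetop? [0.6184 0.1742 0.108 ]
platetop? [0.6143 0.1545 0.108 ]
```

```bash
python3 -m pendant '[[-1,-597,-248,-10,12.3],[-1,-597,-248,-10,12.3],[-1,-597,-248,-10,12.3],[-1,-597,-248,-10,12.3],[-1,-597,-248,-10,12.3],[-1,-597,-248,-10,12.3],[-1,-597,-248,-10,12.3],[-1,-597,-248,-10,12.3],[-1,-597,-248,-10,12.3],[-1,-597,-248,-10,12.3],[-1,-597,-248,-10,12.3],[-1,-597,-248,-10,12.3],[-1,-597,-248,-10,12.3],[-1,-597,-248,-10,12.3],[-1,-597,-248,-10,12.3],[-1,-597,-248,-10,12.3],[-1,-597,-248,-10,12.3],[-1,-597,-248,-10,12.3],[-1,-597,-248,-10,12.3]]'
python3 - <<'E'
from h import *
print(env.read_state()['joint_pos'].round(1))
d=cam('wrist');save(d,'w1')
for l in('plate','slot','marker'):
  print(l,[(np.round(x['rect']).astype(int).tolist(),round(x['conf'],2)) for x in env.spot_in(l,d)][:4])
f=cv2.resize(d['frame'],(784,588),interpolation=cv2.INTER_CUBIC)
cv2.imwrite('pics/w1b.png',f[:,:,::-1]);np.savez('w1.npz',E=d['E'],R=d['R'],camera_matrix=d['camera_matrix'])
E
```

```text
clock: 3.63
eef_pos: [0.6504, 0.1557, 0.2412]
orientation: [[-0.901, 0.434, -0.001], [0.434, 0.901, 0.0], [0.001, -0.0, -1.0]]
contact_force: [-0.3, 1.0, 0.7]
gripper_width: 0.0852
grasp_force: 0.0
[13.5 23.  32.7 99.8  0.  39.2]
plate [([288, 159, 299, 239], 0.95)]
slot [([262, 142, 323, 233], 0.76), ([202, 0, 306, 78], 0.62)]
marker [([285, 164, 303, 241], 0.91)]
```

View pics/w1b.png

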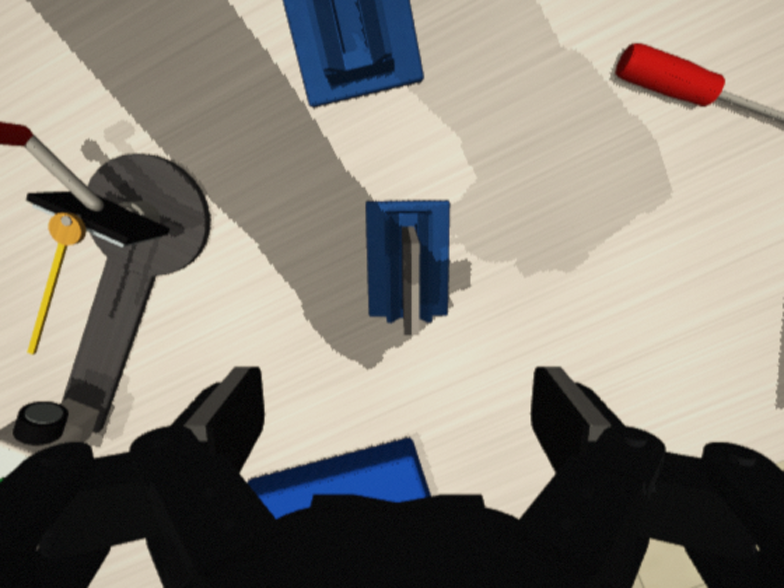

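The wrist view shows the plate's top edge from (411,238) to (411,333) on the 1.4x picture, grey half on the mirror side, inside the small holder with corners (367,201) to (449,316). The mirror pointer and pin are at the left.

```bash
python3 - <<'E'
from h import *
z=np.load('w1.npz');d=dict(z);f=1.4
for q in((367,201),(449,201),(449,316),(368,316)): print('base',atz(d,q[0]/f,q[1]/f,.006).round(4))
for q in((405,240),(419,240),(404,333),(418,333),(411,333),(412,240)): print('top',atz(d,q[0]/f,q[1]/f,.108).round(4))
img=cv2.imread('pics/w1.png')
g=img[:,:,:].astype(int)
for v in (180,200,215,230): print(v,[tuple(g[v,u]) for u in range(284,304,1)])
print('hub',atz(d,66/f,228/f,.102),'ptr',atz(d,36/f,352/f,.1),'lens',atz(d,40/f,430/f,.07))
E
```

```text
base [0.5984 0.1543 0.006 ]
base [0.6277 0.2151 0.006 ]
base [0.7184 0.1747 0.006 ]
base [0.6873 0.1104 0.006 ]
top [0.6275 0.173  0.108 ]
top [0.6312 0.1807 0.108 ]
top [0.6818 0.1464 0.108 ]
top [0.6858 0.1546 0.108 ]
top [0.6838 0.1505 0.108 ]
top [0.6294 0.1769 0.108 ]
180 [(np.int64(48), np.int64(28), np.int64(15)), (np.int64(55), np.int64(32), np.int64(16)), (np.int64(51), np.int64(31), np.int64(16)), (np.int64(38), np.int64(31), np.int64(27)), (np.int64(40), np.int64(42), np.int64(44)), (np.int64(41), np.int64(44), np.int64(47)), (np.int64(40), np.int64(43), np.int64(46)), (np.int64(42), np.int64(46), np.int64(48)), (np.int64(44), np.int64(47), np.int64(51)), (np.int64(60), np.int64(66), np.int64(70)), (np.int64(96), np.int64(107), np.int64(115)), (np.int64(102), np.int64(115), np.int64(124)), (np.int64(103), np.int64(114), np.int64(121)), (np.int64(105), np.int64(116), np.int64(125)), (np.int64(103), np.int64(114), np.int64(122)), (np.int64(86), np.int64(89), np.int64(91)), (np.int64(52), np.int64(42), np.int64(36)), (np.int64(44), np.int64(29), np.int64(15)), (np.int64(42), 
[... 2224 characters left out ...]
 np.int64(60)), (np.int64(54), np.int64(59), np.int64(63)), (np.int64(64), np.int64(72), np.int64(75)), (np.int64(123), np.int64(136), np.int64(147)), (np.int64(135), np.int64(148), np.int64(159)), (np.int64(134), np.int64(148), np.int64(159)), (np.int64(133), np.int64(148), np.int64(159)), (np.int64(133), np.int64(147), np.int64(157)), (np.int64(127), np.int64(141), np.int64(151)), (np.int64(119), np.int64(133), np.int64(142)), (np.int64(118), np.int64(132), np.int64(139)), (np.int64(112), np.int64(125), np.int64(132)), (np.int64(105), np.int64(114), np.int64(119))]
hub [ 0.52981163 -0.0141616   0.102     ] ptr [ 0.58857727 -0.08459005  0.1       ] lens [ 0.64279237 -0.15140979  0.07      ]
```

```bash
python3 -m pendant '[[-1,-2,9,40,0],[-1,-2,9,80,0],[-1,-2,9,80,0],[-1,-2,9,80,0]]'
python3 - <<'E'
from h import *
d=cam('wrist');save(d,'w2')
for l in('plate','marker'):
  print(l,[(np.round(x['rect']).astype(int).tolist(),round(x['conf'],2)) for x in env.spot_in(l,d)][:4])
f=cv2.resize(d['frame'],(784,588),interpolation=cv2.INTER_CUBIC)
cv2.imwrite('pics/w2b.png',f[:,:,::-1]);np.savez('w2.npz',E=d['E'],R=d['R'],camera_matrix=d['camera_matrix'])
E
```

```text
clock: 4.17
eef_pos: [0.6545, 0.1629, 0.1597]
orientation: [[-0.902, 0.433, -0.005], [0.433, 0.902, -0.001], [0.004, -0.003, -1.0]]
contact_force: [0.7, -1.0, 2.5]
gripper_width: 0.0853
grasp_force: 0.0
plate [([275, 170, 292, 280], 0.82)]
marker [([276, 171, 294, 281], 0.67)]
```

View pics/w2b.png

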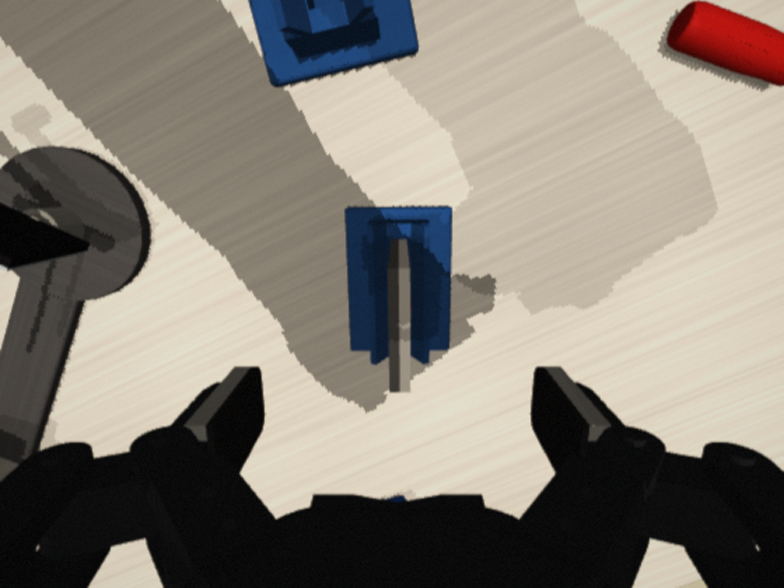

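The plate's top edge now runs from (399,266) to (399,391) at 1.4x, midway between the fingers. I'll check its height from the two wrist views.

```bash
python3 - <<'E'
from h import *
a=dict(np.load('w1.npz'));b=dict(np.load('w2.npz'));f=1.4
e1=tri([(a,411/f,333/f),(b,399.5/f,391/f)]);e2=tri([(a,412/f,240/f),(b,399/f,266/f)])
print(e1,e2)
p=[atz(b,399.5/f,391/f,.108),atz(b,399/f,266/f,.108)];print(p,np.linalg.norm(p[0]-p[1]))
c=(p[0]+p[1])/2; s=env.read_state();print((np.array(s['orientation']).reshape(3,3).T@(c-s['eef_pos']))*1000)
E
```

```text
(array([0.68314945, 0.15083063, 0.11011079]), [array([0.1, 0. ]), array([-0.2, -0. ])]) (array([0.6277637 , 0.17721333, 0.11973151]), [array([0., 0.]), array([-0., -0.])])
[array([0.68417719, 0.15045485, 0.108     ]), array([0.62982986, 0.17626561, 0.108     ])] 0.06016499973648358
[ 0.96644059 -0.36826304 57.6386137 ]
```

```bash
python3 -m pendant '[[-1,1,0,40,0],[-1,1,0,75,0],[-1,1,0,90,0],[-1,1,0,90,0],[-1,1,0,90,0],[1,1,0,90,0],[1,1,0,90,0],[1,1,0,90,0],[1,1,0,90,0],[1,1,0,90,0],[1,1,0,90,0],[1,1,0,90,0],[1,1,0,90,0],[1,1,0,90,0]]' 40
```

```text
clock: 5.48
eef_pos: [0.6557, 0.1632, 0.0716]
orientation: [[-0.901, 0.434, 0.0], [0.434, 0.901, 0.0], [-0.0, 0.0, -1.0]]
contact_force: [-0.7, -0.1, 3.8]
gripper_width: 0.0095
grasp_force: 40.1
```

```bash
python3 -m pendant '[[1,0,0,-15,0],[1,0,0,-35,0],[1,0,0,-60,0],[1,0,0,-75,0],[1,0,0,-75,-7],[1,0,0,-75,-14],[1,0,0,-75,-21],[1,0,0,-75,-28],[1,0,0,-75,-35],[1,0,0,-75,-42],[1,0,0,-75,-49],[1,0,0,-75,-56],[1,0,0,-75,-63],[1,0,0,-75,-70],[1,0,0,-75,-77],[1,0,0,-75,-84],[1,0,0,-75,-90],[1,0,0,-75,-90]]' && python3 -m pendant '[[1,0,0,0,-7],[1,0,0,0,-14],[1,0,0,0,-21],[1,0,0,0,-28],[1,0,0,0,-35],[1,0,0,0,-42],[1,0,0,0,-49],[1,0,0,0,-56],[1,0,0,0,-63],[1,0,0,0,-70],[1,0,0,0,-77],[1,0,0,0,-84],[1,0,0,0,-90],[1,0,0,0,-90],[1,0,0,0,-90],[1,0,0,0,-90]]'
python3 - <<'E'
from h import *
d=cam('wrist');save(d,'w3');print(env.read_state()['joint_pos'].round(1))
f=cv2.resize(d['frame'],(784,588),interpolation=cv2.INTER_CUBIC)
cv2.imwrite('pics/w3b.png',f[:,:,::-1]);np.savez('w3.npz',E=d['E'],R=d['R'],camera_matrix=d['camera_matrix'])
E
```

```text
clock: 6.98
eef_pos: [0.6553, 0.1631, 0.1458]
orientation: [[-0.429, -0.903, -0.001], [-0.903, 0.429, -0.0], [0.001, 0.001, -1.0]]
contact_force: [-0.7, 0.2, -0.9]
gripper_width: 0.0099
grasp_force: 39.5
clock: 8.32
eef_pos: [0.6554, 0.1631, 0.1461]
orientation: [[0.899, -0.438, -0.0], [-0.438, -0.899, -0.0], [-0.0, 0.0, -1.0]]
contact_force: [0.5, -0.4, -0.6]
gripper_width: 0.0098
grasp_force: 39.5
[  14.    21.8   20.6   88.8    0.  -140.1]
```

View pics/w3b.png

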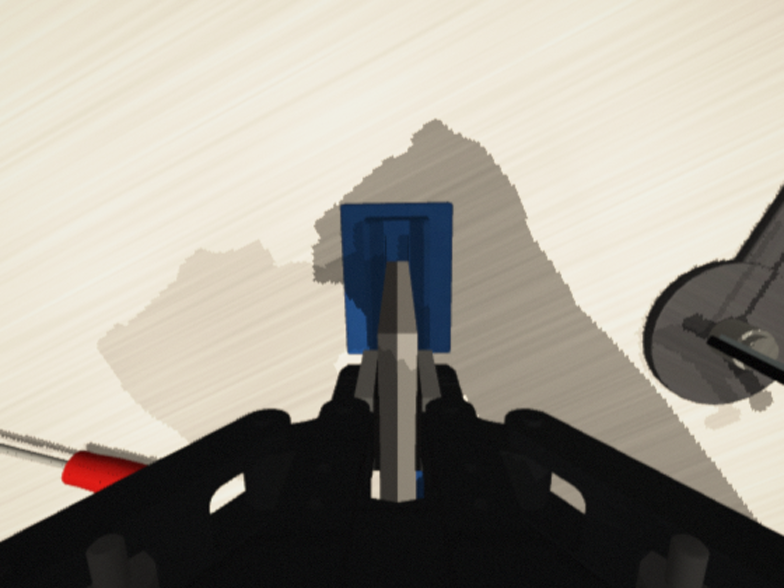

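The grey half is now on the left and the white half on the right, which is the mirror side. The plate's lower end, at (398,262), lines up with the slot. I'll work out the offsets.

```bash
python3 - <<'E'
from h import *
d=dict(np.load('w3.npz'));f=1.4;s=env.read_state();R=np.array(s['orientation']).reshape(3,3)
t=lambda q,z:(R.T@(atz(d,q[0]/f,q[1]/f,z)-s['eef_pos'])*1000).round(1)
B=[t(q,.006) for q in((341,204),(453,203),(451,352),(348,352))];print(B,np.mean(B,0))
print('top ends',t((397,333),.183),t((397,500),.183),'bottom near',t((398,262),.083))
E
```

```text
[array([ 50.7, -35.3, 140.1]), array([ 51.1,  33.8, 140.2]), array([-47.1,  35.4, 140.2]), array([-47. , -33.9, 140.2])] [  1.925   0.    140.175]
top ends [ 29.3  -0.6 -36.8] [-19.4  -0.7 -36.8] bottom near [28.6 -0.2 63.2]
```

```bash
python3 -m pendant '[[1,3,0,15,-0.5],[1,3,0,30,-0.5],[1,3,0,38,-0.5],[1,3,0,44,-0.5],[1,3,0,48,-0.5],[1,3,0,52,-0.5],[1,3,0,56,-0.5],[1,3,0,60,-0.5],[1,3,0,60,-0.5]]'
```

```text
clock: 9.12
eef_pos: [0.658, 0.1618, 0.0856]
orientation: [[0.905, -0.426, -0.001], [-0.426, -0.905, -0.0], [-0.0, 0.0, -1.0]]
contact_force: [0.0, -0.4, -1.1]
gripper_width: 0.0095
grasp_force: 39.6
```

```bash
python3 -m pendant '[[1,0,0,4,0],[1,0,0,8,0],[1,0,0,11,0],[1,0,0,13,0],[1,0,0,14,0],[1,0,0,14.5,0],[1,0,0,14.5,0]]'
```

```text
clock: 9.7
eef_pos: [0.6582, 0.1619, 0.0718]
orientation: [[0.905, -0.426, 0.0], [-0.426, -0.905, 0.0], [0.0, -0.0, -1.0]]
contact_force: [-0.2, 0.1, -1.6]
gripper_width: 0.0095
grasp_force: 39.6
```

```bash
python3 -m pendant '[[1,0,0,0.7,0],[1,0,0,1.4,0],[1,0,0,1.4,0]]' && python3 -m pendant '[[0.6,0,0,0,0],[0.4,0,0,0,0],[0.2,0,0,0,0],[0,0,0,0,0],[0,0,0,0,0],[0,0,0,0,0],[0,0,0,0,0],[0,0,0,-15,0],[0,0,0,-40,0],[0,0,0,-80,0],[0,0,0,-110,0],[0,0,0,-110,0],[0,0,0,-110,0]]'
python3 - <<'E'
from h import *
d=cam('wrist');save(d,'w4');T=cam('top');S=cam('side')
f=cv2.resize(d['frame'],(400,300));g=cv2.resize(T['frame'][140:290,180:380],(400,300));k=cv2.resize(S['frame'][150:250,200:333],(800,600))[:300*2]
k=cv2.resize(k,(400,300))
cv2.imwrite('pics/c4.png',np.vstack([np.hstack([f,g]),np.hstack([k,k*0])])[:,:,::-1]);np.savez('w4.npz',E=d['E'],R=d['R'],camera_matrix=d['camera_matrix'])
print(env.read_state()['joint_pos'].round(1))
E
```

```text
clock: 9.95
eef_pos: [0.6584, 0.1619, 0.0716]
orientation: [[0.905, -0.426, 0.001], [-0.426, -0.905, 0.0], [0.001, -0.001, -1.0]]
contact_force: [-1.3, -1.5, 5.3]
gripper_width: 0.0095
grasp_force: 40.6
clock: 11.03
eef_pos: [0.6592, 0.1621, 0.1829]
orientation: [[0.905, -0.426, 0.004], [-0.426, -0.905, 0.001], [0.003, -0.003, -1.0]]
contact_force: [0.5, -0.6, -0.9]
gripper_width: 0.043
grasp_force: 0.0
[  13.8   22.7   25.3   92.8   -0.  -141. ]
```

View pics/c4.png

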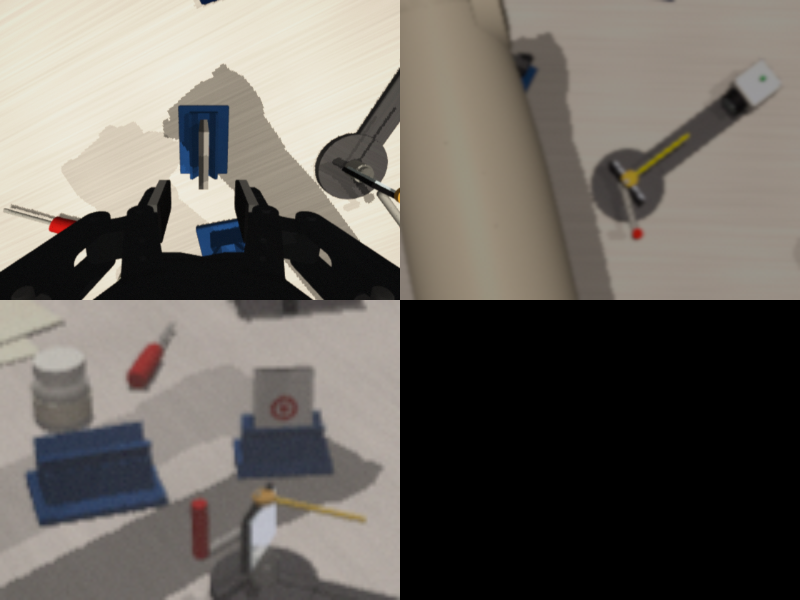

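The side view shows the plate seated and upright, with the red ring at crop (284,408) facing the mirror. The two wrist-force readings and the TCP height at release (71.6 mm, the same as at the grasp) show it is fully down. Next I go above the lever pin.

```bash
python3 -m pendant '[[0,0,0,-17,0],[0,-108,256,-17,94],[0,-108,256,-17,94],[0,-108,256,-17,94],[0,-108,256,-17,94],[0,-108,256,-17,94],[0,-108,256,-17,94],[0,-108,256,-17,94],[0,-108,256,-17,94],[0,-108,256,-17,94],[0,-108,256,-17,94],[0,-108,256,-17,94],[0,-108,256,-17,94],[0,-108,256,-17,94],[0,-108,256,-17,94],[0,-108,256,-17,94],[0,-108,256,-17,94],[0,-108,256,-17,94]]'
python3 - <<'E'
from h import *
print(env.read_state()['joint_pos'].round(1))
d=cam('wrist');save(d,'w5')
for l in('lever_pin','mirror','marker','plate','camera_lens'):
  print(l,[(np.round(x['rect']).astype(int).tolist(),round(x['conf'],2)) for x in env.spot_in(l,d)][:3])
f=cv2.resize(d['frame'],(784,588),interpolation=cv2.INTER_CUBIC)
cv2.imwrite('pics/w5b.png',f[:,:,::-1]);np.savez('w5.npz',E=d['E'],R=d['R'],camera_matrix=d['camera_matrix'])
E
```

```text
clock: 12.68
eef_pos: [0.4514, -0.0238, 0.197]
orientation: [[-0.485, -0.874, -0.001], [-0.874, 0.485, -0.0], [0.0, 0.001, -1.0]]
contact_force: [0.3, -0.8, 0.4]
gripper_width: 0.0425
grasp_force: 0.0
[ -3.   -8.9  -7.3  91.7  -0.  -64. ]
lever_pin [([210, 204, 285, 264], 0.82), ([0, 135, 280, 277], 0.5)]
mirror [([206, 201, 283, 262], 0.56)]
marker []
plate []
camera_lens [([1, 139, 281, 278], 0.78)]
```

View pics/w5b.png

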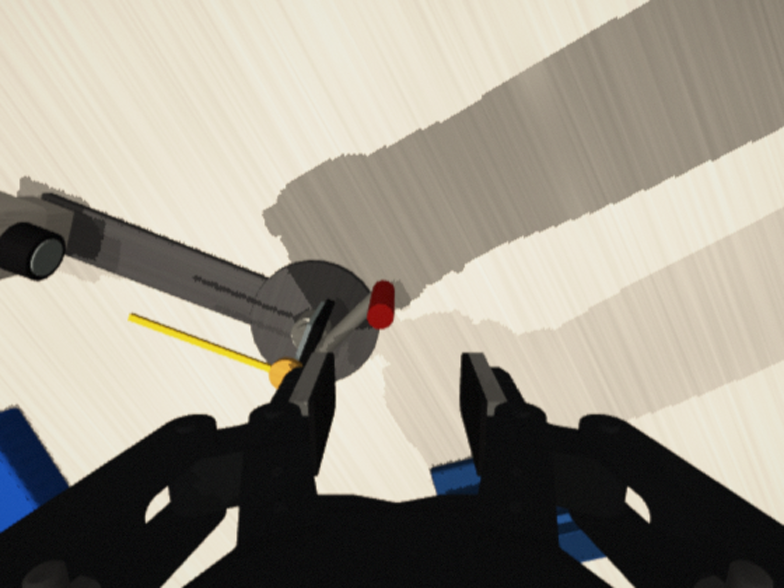

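The wrist view shows the pin top at (381,316), the hub at (285,374), the pointer tip at (131,317) and the lens at (47,258), all at 1.4x.

```bash
python3 - <<'E'
from h import *
d=dict(np.load('w5.npz'));f=1.4;s=env.read_state();R=np.array(s['orientation']).reshape(3,3)
w=dict(np.load('w1.npz'))
P={n:atz(d,u/f,v/f,z) for n,u,v,z in(('pin',381,316,.125),('hub',285,374,.102),('tip',131,317,.1),('lens',47,258,.066))}
for n,p in P.items(): print(n,p.round(4),'tool',(R.T@(p-s['eef_pos'])*1000).round(1))
h=P['hub']; ang=lambda a,b:np.degrees(np.arctan2(b[1]-a[1],b[0]-a[0]))
for n in('pin','tip','lens'): print(n,np.linalg.norm((P[n]-h)[:2]).round(4),ang(h,P[n]).round(2))
print('hub tri w1,w5',tri([(w,66/f,228/f),(d,285/f,374/f)]))
E
```

```text
pin [ 0.4597 -0.0265  0.125 ] tool [-1.7 -8.4 72.4]
hub [ 0.5294 -0.017   0.102 ] tool [-43.9 -64.7  95.4]
tip [ 0.5868 -0.0874  0.1   ] tool [ -10.4 -149.1   97.4]
lens [ 0.6321 -0.1438  0.066 ] tool [  16.8 -216.2  131.4]
pin 0.0704 -172.27
tip 0.0908 -50.83
lens 0.1632 -51.01
hub tri w1,w5 (array([ 0.52982109, -0.01611016,  0.09988162]), [array([-0.1,  0.7]), array([ 0.8, -0. ])])
```

```bash
python3 -m pendant '[[0,-2,0,40,0],[0,-2,0,80,0],[0,-2,0,110,0],[0,-2,0,110,0],[0,-2,-8,110,0],[0.58,-2,-8,110,0],[0.58,-2,-8,110,0],[0.58,-2,-8,110,0],[0.58,-2,-8,110,0]]'
python3 - <<'E'
from h import *
s=env.read_state();R=np.array(s['orientation']).reshape(3,3);p=np.array(s['eef_pos'])
A=np.array([.5295,-.0165])
for th in range(-172,-118,6):
    q=A+.07*np.array([np.cos(np.radians(th)),np.sin(np.radians(th))]);print(th,(R.T@np.array([*(q-p[:2]),0])*1000).round(1)[:2])
q=A+.07*np.array([np.cos(np.radians(-119.3)),np.sin(np.radians(-119.3))]);print('final',q,(R.T@np.array([*(q-p[:2]),0])*1000).round(1)[:2])
E
```

```text
clock: 13.73
eef_pos: [0.4603, -0.026, 0.0888]
orientation: [[-0.488, -0.873, 0.002], [-0.873, 0.488, -0.0], [-0.001, -0.002, -1.0]]
contact_force: [-0.1, 0.4, 0.0]
gripper_width: 0.0175
grasp_force: 0.0
-172 [ 0.2 -0. ]
-166 [ 5.8 -4.7]
-160 [ 10.9 -10. ]
-154 [ 15.4 -15.8]
-148 [ 19.2 -22. ]
-142 [ 22.4 -28.6]
-136 [ 24.9 -35.5]
-130 [ 26.7 -42.6]
-124 [ 27.7 -49.9]
final [ 0.49524323 -0.07754485] [ 27.9 -55.6]
```

Next I follow the arc with the pin caged, then close on it.

```bash
python3 -m pendant '[[0.58,3,-2,0,0],[0.58,6,-5,0,0],[0.58,11,-10,0,0],[0.58,15,-16,0,0],[0.58,19,-22,0,0],[0.58,22,-28.5,0,0],[0.58,25,-35.5,0,0],[0.58,26.5,-42.5,0,0],[0.58,27.5,-50,0,0],[0.58,28,-55.5,0,0],[0.58,28,-55.5,0,0],[1,28,-55.5,0,0],[1,28,-55.5,0,0],[1,28,-55.5,0,0],[1,28,-55.5,0,0]]' 30
python3 - <<'E'
from h import *
T=cam('top');save(T,'t6');W=cam('wrist');S=cam('side')
g=cv2.resize(T['frame'][160:280,200:360],(800,600),interpolation=cv2.INTER_CUBIC)
cv2.imwrite('pics/t6b.png',g[:,:,::-1]);save(W,'w6');save(S,'s6')
E
```

```text
clock: 14.98
eef_pos: [0.4942, -0.0774, 0.0874]
orientation: [[-0.488, -0.873, 0.0], [-0.873, 0.488, -0.0], [0.0, -0.0, -1.0]]
contact_force: [-0.7, -1.8, -0.7]
gripper_width: 0.0133
grasp_force: 29.2
```

View pics/t6b.png

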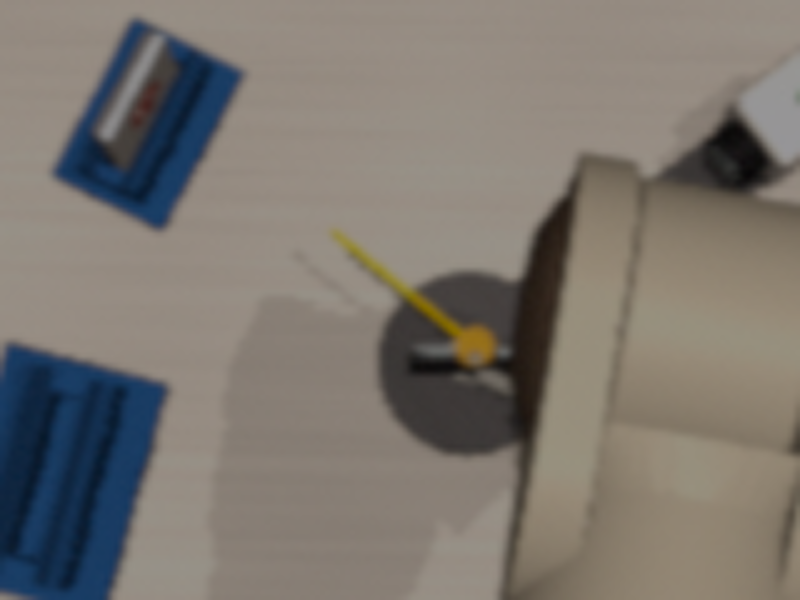

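The top view shows the pointer from the hub at (475,345) to its tip at (335,233), and the red target on the plate's lit face at about (147,102). I'll measure the pointing error in this one picture.

```bash
cat > m.py <<'E'
from h import *
T=cam('top');o=np.array([200,160]);I=T['frame'].astype(int)
r,g,b=[I[:,:,k] for k in range(3)]
c=lambda x,y:(200+(x+.5)/5-.5,160+(y+.5)/5-.5)
Y=(np.minimum(r,g)-b>45);Y[:, :200]=0;Y[:,300:]=0;Y[:160]=0;Y[245:]=0
v,u=np.nonzero(Y);w=(np.minimum(r,g)-b)[v,u].astype(float)
P=np.array([atz(T,a,bb,.1)[:2] for a,bb in zip(u,v)])
hub=atz(T,*c(475,345),.102)[:2];tip=atz(T,*c(335,233),.1)[:2]
R=(r-np.maximum(g,b)>12);R[:,:215]=0;R[:,243:]=0;R[:165]=0;R[196:]=0
v2,u2=np.nonzero(R);print('red px',len(u2),u2.mean(),v2.mean())
t=atz(T,u2.mean(),v2.mean(),.066)[:2]
q=P[np.linalg.norm(P-hub,axis=1)>.018];vx,vy,x0,y0=cv2.fitLine(q.astype(np.float32),cv2.DIST_HUBER,0,.001,.001).ravel()
ang=lambda d:np.degrees(np.arctan2(d[1],d[0]))
pa=ang(np.array([vx,vy])*np.sign(vy));off=np.cross(hub-[x0,y0],[vx,vy])
print('hub',hub,'tip',tip,'ang hub-tip',ang(tip-hub),'fit',pa,'n',len(q),'hub off line mm',off*1000)
for A in(hub,np.array([.5295,-.0165])):
  for M in(t,np.array([.6553,.158])): print('A',A.round(4),'M',M.round(4),'target ang',ang(M-A).round(2),'need mirror turn ccw',((ang(M-A)-pa)/2).round(2))
E
python3 m.py
```

```text
red px 31 228.4516129032258 180.48387096774192
hub [ 0.52964393 -0.01599535] tip [0.58483054 0.05587398] ang hub-tip 52.48027225669033 fit 51.831673 n 59 hub off line mm 1.0349203109284548
A [ 0.5296 -0.016 ] M [0.6551 0.1586] target ang 54.31 need mirror turn ccw 1.24
A [ 0.5296 -0.016 ] M [0.6553 0.158 ] target ang 54.16 need mirror turn ccw 1.17
A [ 0.5295 -0.0165] M [0.6551 0.1586] target ang 54.36 need mirror turn ccw 1.26
A [ 0.5295 -0.0165] M [0.6553 0.158 ] target ang 54.21 need mirror turn ccw 1.19m.py:14: DeprecationWarning: Arrays of 2-dimensional vectors are deprecated. Use arrays of 3-dimensional vectors instead. (deprecated in NumPy 2.0)
  pa=ang(np.array([vx,vy])*np.sign(vy));off=np.cross(hub-[x0,y0],[vx,vy])
```

The target bearing is about 54.25° and the pointer is at about 52.2°, so the mirror needs about 1° more. That is about 1.2 mm at the pin, and it agrees with the TCP position.

```bash
python3 -m pendant '[[1,0,-0.6,0,0],[1,0,-1.2,0,0],[1,0,-1.2,0,0],[1,0,-1.2,0,0],[1,0,-1.2,0,0]]'; python3 m.py 2>/dev/null
```

```text
clock: 15.6
eef_pos: [0.4952, -0.078, 0.0874]
orientation: [[-0.488, -0.873, -0.0], [-0.873, 0.488, 0.0], [-0.0, 0.0, -1.0]]
contact_force: [-2.4, 0.1, -0.3]
gripper_width: 0.0132
grasp_force: 29.3
red px 31 228.48387096774192 180.32258064516128
hub [ 0.52964393 -0.01599535] tip [0.58483054 0.05587398] ang hub-tip 52.48027225669033 fit 53.657246 n 62 hub off line mm 1.088029369071288
A [ 0.5296 -0.016 ] M [0.6555 0.1585] target ang 54.21 need mirror turn ccw 0.28
A [ 0.5296 -0.016 ] M [0.6553 0.158 ] target ang 54.16 need mirror turn ccw 0.25
A [ 0.5295 -0.0165] M [0.6555 0.1585] target ang 54.26 need mirror turn ccw 0.3
A [ 0.5295 -0.0165] M [0.6553 0.158 ] target ang 54.21 need mirror turn ccw 0.28
```

```bash
python3 -c "
from workcell import env
print(env.job_done())"
```

```text
the job is handed in; nothing more can be done
None
```

The job is handed in at about 15.7 s: the plate is turned round, fully down in the small holder and released, and the gripper is holding the lever with the mirror measured within about 0.3° of the target.

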